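Close the caramel frame with its fourth bar

ROBOT

A 6-joint arm with a two-finger parallel gripper is mounted at the origin on a cart in front of the work surface, level with it; the furniture and walls round the work are solid. World frame = base frame: x ahead of the robot, y to its left, z up, the work surface at z = 0. Lengths are in m, angles in rad, forces in N, time in s.
With the tool pointing down it reaches from about 0.375 to 0.9 m from the base axis. Payload 3.1 kg.
Tool frame: the origin (TCP) lies at the very end of the fingers, on their centre line; the grasp point (between the pads) lies 19 mm behind it (robot.tcp_to_grasp is the distance from the TCP to the grasp point, in m); z points along the fingers, y is the line along which they close (so a half turn about z gives the same grasp; the last joint's range is limited). The gripper opens to 85 mm and grips with 20 to 120 N. Pads are 22 mm wide; open, the fingers measure 114 mm over their backs; the gripper's body (76 mm by 85 mm) begins 54 mm behind the grasp point. The pads swing forward as they close: fully open they stand 13 mm farther back than shut.
Start: joints at [0.933, 0.527, 1.433, -0, 1.181, -0.178], TCP at [0.277, 0.56, 0.231] pointing down, gripper open.
Joint ranges: [-3.08, 3.08], [-0.75, 2.2], [0.22, 2.44], [-1.43, 4.57], [0, 2.65], [-2.85, 2.85]. Speed limits (rad/s): [2.79, 2.79, 3.14, 3.14, 3.14, 3.14].

INTERFACE

Orientations are given as a unit quaternion [w, x, y, z].
In Python, from rig import robot, cams, probe_bus gives the robot as it stands (robot), with the cameras (cams) and the readings (probe_bus).
- The arm moves only by the tool drive_effector, called after "Request:" as name(argument=value, ...) on one line, values as JSON. Schema: {"type":"object","properties":{"offsets":{"type":"array","items":{"type":"number"},"minItems":6,"maxItems":60},"jaw":{"type":"number"},"force":{"type":"number"},"only":{"type":"string"},"quiet":{"type":"boolean"},"lines":{"type":"string"}},"required":["offsets"],"additionalProperties":false}. offsets is one flat list of numbers that holds 1 to 10 rows one after another, with no inner brackets; each row has 6 numbers: dx, dy, dz in m, then a rotation vector rx, ry, rz in rad; each row shifts and turns the commanded pose from where the row before left it, along the tool's axes as they then stand; what a row does not reach is not made up. A row lasts 1/8 s, in which the tool goes at most 0.0625 m and 0.188 rad, less where a joint would pass 70% of its speed; a pose out of reach is approached as far as the arm can. jaw is the opening from 0.0 (shut) to 1.0 (fully open), set as the call begins (left out keeps the last). The fingers move at their own pace and stop on an object; force is the grip in N (left out, the last holds). Time passes only in rows, so rows that do not move let the fingers close. The tool returns the time, the measured TCP pose, the force, the opening and the grip force at its end. only (a regular expression) keeps the lines of the reply that match it, lines (a string "A,B") keeps lines A to B, and quiet returns only ok. Input that does not fit is refused with a message, and nothing moves.
- probe_bus.sense(): the state, without advancing time (a new reading comes with each control period).
- cams.camera(name): name is "scene" or "top" or "wrist"; returns a dict with "color" (480x640x3 uint8, red, green, blue), "intrinsics" (3x3 intrinsics, pixels), "xyz" and "orientation" of the camera in the world. Camera axes: x right, y down, z forward; pixel columns grow to the right and rows downward; lengths in m; the calibration is good to about 2 mm. A picture is of the moment at which its call begins. There is no depth.
- robot.sign_off(): hands the job in; it is judged then, once.
The state is a dict: "time": time; "joints": joint angles; "dq": joint speeds; "joint_torque": joint torques, N m; "eef_pos": TCP position; "ee_rot": TCP orientation; "force": force on the tool from outside, world axes, zero at the start; "wrist_torque": the same for the moment, N m; "finger_gap": opening from 0.0 (shut) to 1.0 (fully open); "finger_force": force on a finger pad.
Only numpy, scipy, OpenCV 4.12 (cv2) and the standard library are available. Lean on these libraries where they do the work, as an engineer would, in place of code of your own. Each camera call takes 0.05 s, during which the arm holds its last target. There are 200 camera calls.

TASK

The caramel frame on the baking mat still lacks its fourth side. Draw the steel bar that sticks out from under the little shelf forward by its end until its middle is clear of the shelf, put it down there and let go of it; then take it again by the middle and lay it across the open ends of the two side bars, flush against both and even with their outer faces, so that all four corners of the frame are tight. Leave the other three bars where they lie and do not knock anything over.

Things in the scene. Friction and masses are not known exactly. Their poses are not given: they have to be found in the camera images.
- loose_bar: The missing side: plain square steel bar, 180 mm long, 20 x 20 mm, about 0.56 kg, ends alike. It lies on the worktop under the riser, roughly square to its front; only about 45 mm sticks out towards the robot, the rest is out of reach under the shelf. Origin: centre of its underside; x along its length (-x is the end sticking out at the start), y across, z up.
- back_bar: Steel bar of the frame, 180 x 20 x 20 mm, loose, lying on the mat on the side away from the opening. Origin: centre of its underside; x along its length.
- left_bar: Side bar of the frame, steel, 130 x 20 x 20 mm, about 0.4 kg, loose, lying on the mat and butting with one end on the back bar's inner face near its end. Origin: centre of its underside; y along its length, +y towards the open side of the frame; z up. This is the side bar nearer to the robot.
- right_bar: The other side bar, the same as left_bar and parallel to it, 160 mm away centre to centre (140 mm clear between them). This is the one farther from the robot.
- left_open_end (a point): Centre of left_bar's free end face (10 mm above the mat), where the loose bar has to go. The point's axes are those of left_bar: +y points out of the open end.
- right_open_end (a point): The same on right_bar.
- left_rear_end (a point): Centre of left_bar's other end face, which butts on the back bar.
- right_rear_end (a point): The same on right_bar.
- baking_mat: Reddish-brown and beige silicone baking mat, fixed, 220 x 190 mm, 2.5 mm thick, under the frame. Origin: centre of its underside, at worktop height (z = 0); +y is the side on which the frame is open (to the robot's left), +x runs along the back bar, away from the robot.
- shelf_riser: Low bamboo shelf on two leg panels, fixed, at the back left of the worktop beside the cooker: 110 mm deep (x), 160 mm wide (y), 55 mm high, 10 mm thick top, open front and back, 45 mm clear underneath. Origin: centre of its footprint at worktop height; its front edge, on the robot's side, lies 55 mm from the origin towards -x.
- shelf_front (a point): Middle of the riser's front edge, at worktop height; axes as shelf_riser, -x points out of the front towards the robot.
- salt_mill: Light wooden mill, 58 mm across, 120 mm tall, standing loose on the back half of the riser, its axis about 80 mm behind the front edge. Origin: centre of its underside.
- spice_c: Glass spice jar with a white cap, 44 mm across, 109 mm tall, standing loose on the back half of the riser, in the middle. Origin: centre of its underside.
- spice_a: Glass spice jar with a black cap, 45 mm across, 105 mm tall, standing loose on the back half of the riser. Origin: centre of its underside.

How it is judged:
On the way:
1. the loose bar drawn forward until its middle is at least 25 mm in front of the shelf, lying on the worktop and let go (x of loose_bar in the frame of shelf_front below -0.025 m and height (world z) of loose_bar below 0.008 m and angle between loose_bar's own z axis and vertical below 0.06 rad and contact force between each of the arm, the fingers and loose_bar below 0.2 N and linear speed of loose_bar below 0.02 m/s), for 0.2 s.
At the end, for the whole second after the job is handed in: The loose bar lies flat on the mat, released and at rest, its long face within 2.5 mm of the open ends of both side bars, its ends within 8 mm of their outer faces and square to them within 0.05 rad; the side bars still butt on the back bar within 2.5 mm (y of left_open_end in the frame of loose_bar between -0.0125 and 0.0125 m and y of right_open_end in the frame of loose_bar between -0.0125 and 0.0125 m and x of left_open_end in the frame of loose_bar between -0.088 and 0.088 m and x of right_open_end in the frame of loose_bar between -0.088 and 0.088 m and y of each of left_rear_end, right_rear_end in the frame of back_bar below 0.0125 m and angle between the y axis of each of left_bar, right_bar and the y axis of loose_bar, either way round below 0.05 rad and height (world z) of loose_bar below 0.006 m and angle between loose_bar's own z axis and vertical below 0.04 rad and linear speed of loose_bar below 0.01 m/s and contact force between the fingers and loose_bar below 0.2 N); the robot touches nothing.
It fails at once if one of the three laid bars is shifted by more than 15 mm (distance of any of back_bar, left_bar, right_bar from where it was at the start of the episode above 0.015 m).
It fails at once if a jar or the mill on the shelf is knocked over or off (angle between any of salt_mill, spice_c, spice_a's own z axis and vertical above 0.5 rad or height (world z) of any of salt_mill, spice_c, spice_a below 0.04 m).
It also fails if it takes over 56 s, if anything falls off the work surface, if the arm or the gripper's body presses on something with over 40 N, if the wrist force passes 120 N, or if a joint passes its speed limit or range.

## Working session

There is one attempt and no reset: what is moved stays moved. The work goes in short steps, Python scripts to look and compute and a tool call to move; the robot and the scene stay as the last step left them, time stands still between calls to the robot, and variables do not carry over. Pictures are saved under pics/ and viewed, at most 10 in all, crops included, and the job is handed in when it is done.

```bash
ls; mkdir -p pics
```

Create h.py:
```python
import numpy as np, cv2
from scipy.spatial.transform import Rotation as R
from rig import robot, cams, probe_bus
def rot(q): return R.from_quat([q[1],q[2],q[3],q[0]]).as_matrix()
def snap(n,f=None):
    c=cams.camera(n)
    if f: cv2.imwrite('pics/'+f,c["color"][:,:,::-1])
    return c
def ray(c,uv):
    d=np.linalg.solve(np.array(c["intrinsics"]),[uv[0],uv[1],1.]); return np.array(c["xyz"]),rot(c["orientation"])@d
def onz(c,uv,z):
    o,d=ray(c,uv); return o+d*(z-o[2])/d[2]
def tri(c1,u1,c2,u2):
    o1,d1=ray(c1,u1);o2,d2=ray(c2,u2)
    s=np.linalg.lstsq(np.c_[d1,-d2],o2-o1,rcond=None)[0]
    a=o1+d1*s[0];b=o2+d2*s[1];return (a+b)/2,np.linalg.norm(a-b)
def proj(c,p):
    q=np.array(c["intrinsics"])@(rot(c["orientation"]).T@(np.array(p)-c["xyz"]));return q[:2]/q[2]
```

Run:
```python
from h import *
for n in("scene","top","wrist"):
    c=snap(n,n+"0.png");print(n,np.round(c["xyz"],3),np.round(c["intrinsics"][0],1),np.round(rot(c["orientation"])[:,2],2))
s=probe_bus.sense();print(s["time"],s["eef_pos"],s["ee_rot"],s["finger_gap"])
```

```text
pics
rig.py
scene [-0.082  0.47   0.43 ] [536.5   0.  319.8] [ 0.73 -0.51 -0.45]
top [0.47  0.075 1.024] [590.1   0.  321.9] [ 0.06 -0.   -1.  ]
wrist [0.212 0.593 0.371] [337.4   0.  319.8] [ 0.26 -0.13 -0.96]
0.15 [0.27640495 0.55991144 0.23054375] [-3.25340778e-04  2.27389234e-01  9.73803564e-01 -8.05825638e-04] 0.9963681473420464
```

View pics/top0.png

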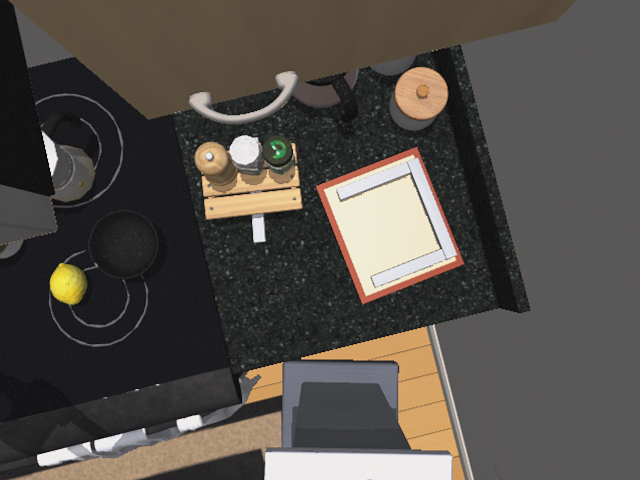

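View pics/scene0.png

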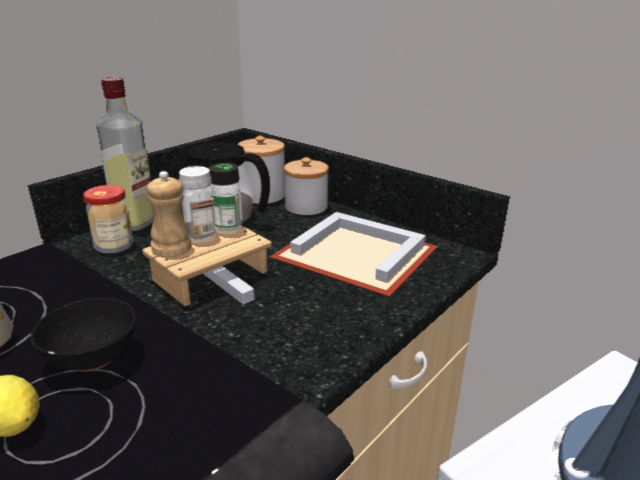

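View pics/wrist0.png

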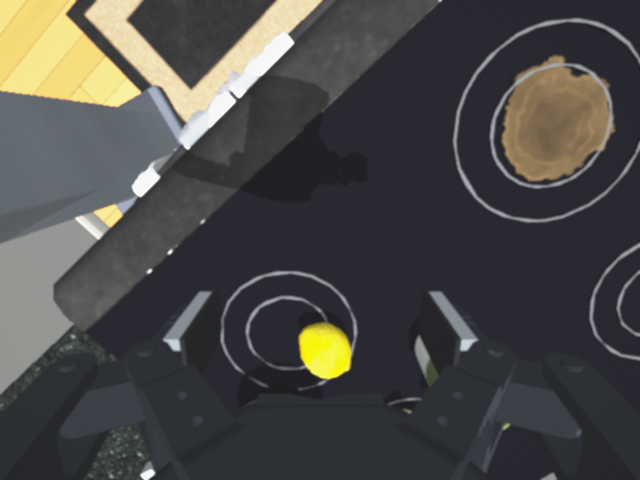

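Top view: loose bar's stub at about (259,228), shelf front edge from (207,217) to (302,208), and the frame with side bars at (375,180) and (412,268) and the back bar at (434,207). The opening faces left. The wrist view shows only the hob.

Add to h.py:
```python
def steel(c,box,thr=130,sat=60):
    h=cv2.cvtColor(c["color"],cv2.COLOR_RGB2HSV);m=((h[...,1]<sat)&(h[...,2]>thr)).astype(np.uint8)*255
    k=np.zeros_like(m);x0,y0,x1,y1=box;k[y0:y1,x0:x1]=255;return m&k
```

Run:
```python
from h import *
t=snap("top");s=snap("scene")
for c,box,name in((t,(240,205,280,250),'tl'),(t,(325,140,470,300),'tf'),(s,(200,255,260,305),'sl'),(s,(285,205,435,285),'sf')):
    m=steel(c,box)
    cs,_=cv2.findContours(m,cv2.RETR_EXTERNAL,cv2.CHAIN_APPROX_NONE)
    for k in cs:
        if cv2.contourArea(k)>60: print(name,cv2.contourArea(k),cv2.approxPolyDP(k,2.,True)[:,0].tolist(),np.round(cv2.boxPoints(cv2.minAreaRect(k)),1).tolist())
a=cv2.resize(t["color"][130:310,190:480],None,fx=2.75,fy=2.75,interpolation=cv2.INTER_CUBIC)
cv2.imwrite('pics/topcrop.png',a[:,:,::-1])
a=cv2.resize(s["color"][200:320,130:450],None,fx=2.5,fy=2.5,interpolation=cv2.INTER_CUBIC)
cv2.imwrite('pics/scenecrop.png',a[:,:,::-1])
```

```text
tl 298.0 [[262, 213], [252, 216], [254, 242], [265, 240]] [[251.10000610351562, 213.6999969482422], [263.1000061035156, 212.8000030517578], [265.20001220703125, 241.3000030517578], [253.1999969482422, 242.1999969482422]]
tf 11091.5 [[412, 155], [325, 189], [366, 294], [454, 260], [453, 256], [456, 254], [419, 161]] [[323.29998779296875, 189.3000030517578], [415.8999938964844, 152.1999969482422], [458.29998779296875, 258.29998779296875], [365.70001220703125, 295.29998779296875]]
sl 410.0 [[212, 270], [241, 293], [242, 302], [245, 301], [243, 297], [252, 290], [249, 285], [225, 268]] [[211.5, 270.5], [223.6999969482422, 258.70001220703125], [255.10000610351562, 291.20001220703125], [243.0, 303.0]]
sf 5882.0 [[285, 256], [371, 284], [390, 284], [427, 247], [425, 246], [389, 283], [384, 283], [388, 280], [386, 273], [424, 235], [335, 212], [292, 240], [291, 248], [285, 252]] [[282.70001220703125, 261.0], [298.20001220703125, 201.5], [429.8999938964844, 235.89999389648438], [414.3999938964844, 295.29998779296875]]
sf 115.5 [[295, 205], [298, 212], [311, 212], [317, 206]] [[295.0, 205.0], [317.0, 205.0], [317.0, 212.0], [295.0, 212.0]]
```

View pics/topcrop.png

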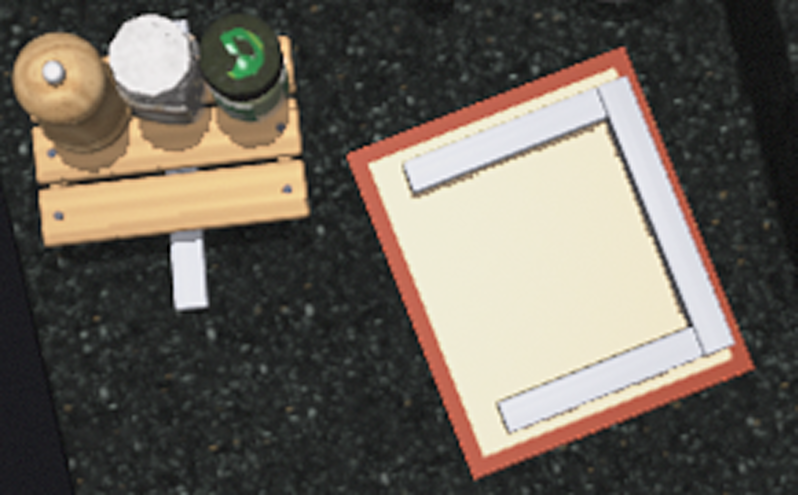

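View pics/scenecrop.png

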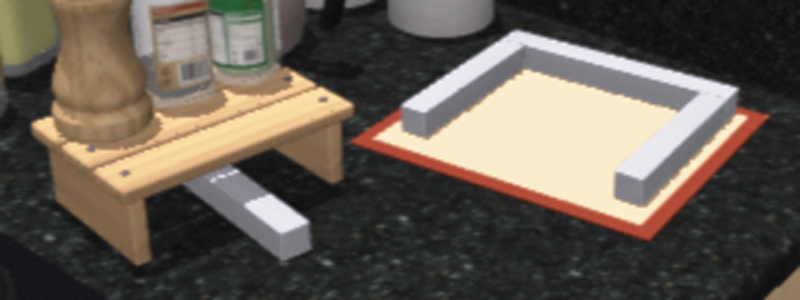

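Both crops are clear. In the top view the loose bar's end corners are at about (254,242) and (265,241). Left bar's open end runs (371,276)–(375.5,287.5), right bar's (337,190)–(340,200). In the scene view the matching ends are at about (252,290) for the loose bar, (381,270) for left and (296,242) for right.

Add to h.py:
```python
def bmask(c,thr=150):
    a=c["color"].astype(int);return ((a[...,2]-a[...,0]>-4)&(a.min(2)>thr)).astype(np.uint8)*255
def rect(m,poly,z,c):
    k=np.zeros_like(m);cv2.fillPoly(k,[np.array(poly,np.int32)],255)
    cs,_=cv2.findContours(cv2.resize(m&k,None,fx=4,fy=4,interpolation=cv2.INTER_LINEAR)//128*128,cv2.RETR_EXTERNAL,cv2.CHAIN_APPROX_NONE)
    k=max(cs,key=cv2.contourArea);u=(k[:,0]+.5)/4-.5
    w=np.array([onz(c,p,z)[:2] for p in u])
    r=cv2.minAreaRect((w*1e4).astype(np.float32));return np.array(cv2.boxPoints(r))/1e4,np.array(r[1])/1e4,np.array(r[0])/1e4
```

Create meas.py:
```python
from h import *
t=snap("top");s=snap("scene");m=bmask(t)
P={'loose':([(245,214),(270,212),(272,248),(247,250)],.02),'right':([(330,185),(405,155),(410,170),(340,206)],.0225),'left':([(364,275),(440,244),(441,258),(374,292)],.0225),'back':([(404,152),(420,152),(462,258),(445,265)],.0225)}
for n,(p,z) in P.items():
    b,wh,c=rect(m,p,z,t);print(n,'c',np.round(c,4),'size',np.round(wh,4));print(np.round(b,4).tolist())
```

Run:
```python
from meas import *
# heights: corner of ends
for n,a,b in(('loose',(265.2,240.5),None),):
    pass
ms=bmask(s,120)
# matched corners (sub-pixel near the picked ones)
def corner(c,uv): 
    g=cv2.cvtColor(c["color"],cv2.COLOR_RGB2GRAY);p=np.array([[uv]],np.float32)
    return cv2.cornerSubPix(g,p,(3,3),(-1,-1),(3,20,.01))[0,0]
for n,a,b in(('loose end near-left',(254,242),(241.5,293)),('loose near-right',(265,240.5),(253.5,286.5)),('left open inner',(371.1,276.2),(376.5,269.5)),('left open outer',(375.5,287.3),(387,272.5)),('right open outer',(337,189.5),(291,241)),('right open inner',(340.5,200),(302,244.5))):
    A,B=corner(t,a),corner(s,b);p,e=tri(t,A,s,B);print(n,A.round(1),B.round(1),p.round(4),round(e,4))
for uv in((205,218),(302,208.5)): print('shelf front',onz(t,uv,.055).round(4))
```

```text
loose c [0.5262 0.1795] size [0.0425 0.0214]
[[0.5038999915122986, 0.18809999525547028], [0.5059999823570251, 0.16670000553131104], [0.5483999848365784, 0.17090000212192535], [0.5462999939918518, 0.19220000505447388]]
right c [ 0.6144 -0.0158] size [0.0205 0.1322]
[[0.5792999863624573, 0.041200000792741776], [0.6305000185966492, -0.08070000261068344], [0.649399995803833, -0.07280000299215317], [0.5982000231742859, 0.04910000041127205]]
left c [ 0.466  -0.0752] size [0.021 0.128]
[[0.4316999912261963, -0.02019999921321869], [0.48100000619888306, -0.13819999992847443], [0.5002999901771545, -0.13019999861717224], [0.45100000500679016, -0.01209999993443489]]
back c [ 0.5686 -0.1148] size [0.1804 0.0258]
[[0.4796999990940094, -0.13439999520778656], [0.4887000024318695, -0.15850000083446503], [0.6575999855995178, -0.09520000219345093], [0.6485999822616577, -0.07100000232458115]]
loose end near-left [253.6 242.2] [241.8 293.2] [0.5043 0.1874 0.0201] 0.0014
loose near-right [265.1 240.9] [253.2 288. ] [0.5069 0.1678 0.0206] 0.0012
left open inner [369.8 276.4] [375.7 268.3] [ 0.4498 -0.0119  0.0228] 0.0008
left open outer [375.5 287.3] [386.6 271.6] [ 0.4326 -0.0207  0.0224] 0.0021
right open outer [337.  189.5] [290.2 241.3] [0.5973 0.0477 0.0235] 0.0022
right open inner [339.7 200.8] [299.4 244.8] [0.5777 0.0425 0.024 ] 0.0015
shelf front [0.541  0.2638 0.055 ]
shelf front [0.56   0.1047 0.055 ]
```

Create go.py:
```python
import sys
from h import *
# usage: x y z axis_heading_deg(bar +x) -> rotation vector (tool axes), then translation in the turned axes
def plan(x,y,z,h):
    s=probe_bus.sense();Rc=rot(s["ee_rot"]);a=np.radians(h)
    X=-np.array([np.cos(a),np.sin(a),0]);Z=np.array([0,0,-1.]);Rt=np.c_[X,np.cross(Z,X),Z]
    rv=R.from_matrix(Rc.T@Rt).as_rotvec();d=Rt.T@(np.array([x,y,z])-s["eef_pos"])
    print('rot',rv.round(4),'then d',d.round(4),'t',s["time"],'j',np.round(s["joints"],2))
if __name__=="__main__": plan(*map(float,sys.argv[1:5]))
```

```bash
python3 go.py 0.525 0.1797 0.11 5.7
```

```text
rot [-5.000e-04 -2.000e-04 -5.583e-01] then d [-0.2093 -0.4033  0.1211] t 0.35 j [ 0.93  0.53  1.43  0.    1.18 -0.18]
```

Request:
drive_effector(offsets=[0, 0, 0, 0, 0, -0.186, 0, 0, 0, 0, 0, -0.186, 0, 0, 0, 0, 0, -0.186, -0.026, -0.05, 0.01, 0, 0, 0, -0.026, -0.05, 0.01, 0, 0, 0, -0.026, -0.05, 0.015, 0, 0, 0, -0.026, -0.05, 0.015, 0, 0, 0, -0.026, -0.05, 0.015, 0, 0, 0, -0.026, -0.05, 0.015, 0, 0, 0, -0.026, -0.05, 0.015, 0, 0, 0], jaw=1.0)

```text
time: 1.6
eef_pos: [0.4937, 0.2286, 0.1361]
ee_rot: [0.0, -0.05, 0.999, 0.0]
force: [0.9, 0.8, -0.3]
finger_gap: 1.0
finger_force: 0.0
```

Request:
drive_effector(offsets=[-0.027, -0.053, 0.026, 0, 0, 0, 0, 0, 0, 0, 0, 0])

```text
time: 1.85
eef_pos: [0.5254, 0.1783, 0.1097]
ee_rot: [-0.001, -0.047, 0.999, -0.0]
force: [-0.3, 0.4, 0.7]
finger_gap: 0.997
finger_force: 0.0
```

```bash
python3 go.py 0.525 0.1797 0.06 5.7
```

Run:
```python
from h import *
c=snap("wrist","w1.png");s=probe_bus.sense()
for z in(.02,): print([proj(c,p).round(1).tolist() for p in((.5039,.1881,z),(.506,.1667,z),(.5484,.1709,z))])
```

```text
rot [-0.0006 -0.0011 -0.0064] then d [0.0003 0.0014 0.0497] t 1.85 j [ 0.13  0.61  1.71 -0.    0.82 -1.54]
[[335.8, 210.8], [305.0, 210.9], [306.0, 267.7]]
```

View pics/w1.png

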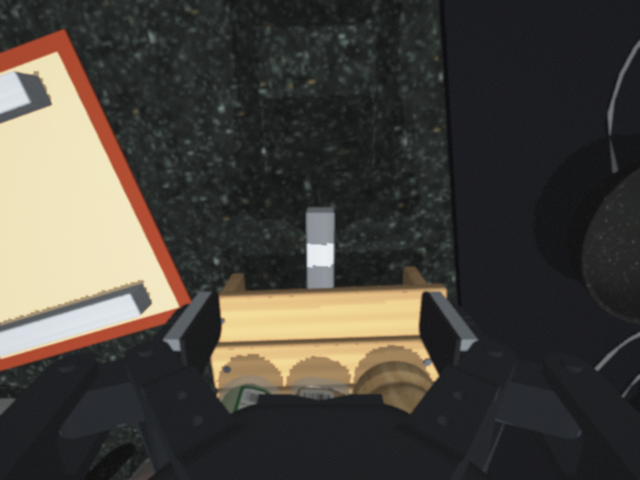

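The wrist view shows the bar's end at (306–334, 211), as projected and centred between the fingers. Descending now.

Request:
drive_effector(offsets=[0, 0.0014, 0.035, 0, 0, -0.006, 0, 0, 0.035, 0, 0, 0, 0, 0, 0.02, 0, 0, 0, 0, 0, 0.01, 0, 0, 0, 0, 0, 0, 0, 0, 0])

```text
time: 2.52
eef_pos: [0.5228, 0.1842, 0.0113]
ee_rot: [-0.0, -0.053, 0.999, 0.0]
force: [-0.7, -0.4, -0.1]
finger_gap: 1.001
finger_force: 0.0
```

Request:
drive_effector(offsets=[0, 0, 0, 0, 0, 0, 0, 0, 0, 0, 0, 0, 0, 0, 0, 0, 0, 0, 0, 0, 0, 0, 0, 0, 0, 0, 0, 0, 0, 0, 0, 0, 0, 0, 0, 0], jaw=0.0, force=60)

```text
time: 3.28
eef_pos: [0.5238, 0.1829, 0.0122]
ee_rot: [0.001, -0.052, 0.999, -0.0]
force: [-0.1, -1.7, 3.8]
finger_gap: 0.21
finger_force: 58.5
```

Request:
drive_effector(offsets=[0.012, 0, 0, 0, 0, 0, 0.02, 0, 0, 0, 0, 0, 0.02, 0, 0, 0, 0, 0, 0.02, 0, 0, 0, 0, 0, 0.02, 0, 0, 0, 0, 0, 0.008, 0, 0, 0, 0, 0, 0, 0, 0, 0, 0, 0, 0, 0, 0, 0, 0, 0])

```text
time: 4.28
eef_pos: [0.4245, 0.173, 0.0121]
ee_rot: [0.001, -0.053, 0.999, 0.0]
force: [2.2, -0.0, 9.6]
finger_gap: 0.212
finger_force: 59.7
```

Request:
drive_effector(offsets=[0, 0, 0, 0, 0, 0, 0, 0, 0, 0, 0, 0, 0, 0, 0, 0, 0, 0, 0, 0, -0.02, 0, 0, 0, 0, 0, -0.04, 0, 0, 0, 0, 0, -0.04, 0, 0, 0, 0, 0, 0, 0, 0, 0], jaw=1.0)

```text
time: 5.15
eef_pos: [0.4253, 0.1731, 0.1134]
ee_rot: [0.003, -0.053, 0.999, 0.0]
force: [0.8, -0.0, -0.1]
finger_gap: 1.004
finger_force: 0.0
```

Run:
```python
from h import *
c=snap("wrist","w2.png");t=snap("top","t2.png")
m=bmask(t);b,wh,ce=rect(m,[(240,214),(275,212),(290,320),(240,320)],.02,t);print(ce,wh,b.round(4).tolist())
```

```text
[0.50456938 0.18029957] [0.08564821 0.02130899] [[0.460999995470047, 0.1875], [0.4627000093460083, 0.1662999987602234], [0.5480999946594238, 0.17309999465942383], [0.5464000105857849, 0.19429999589920044]]
```

View pics/w2.png

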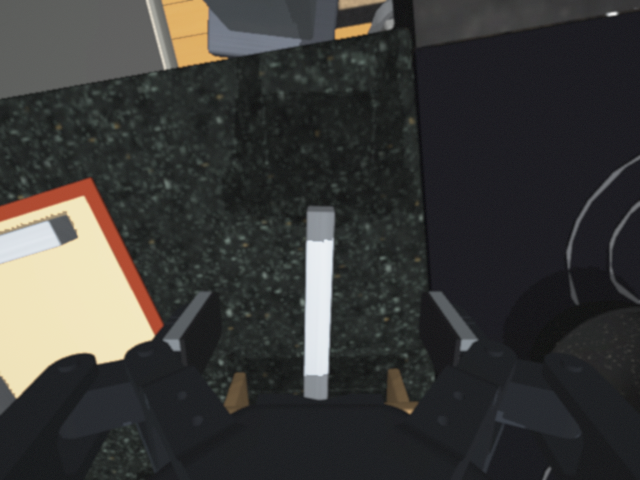

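The wrist view shows the bar lying in front of the shelf. Its near end is at (307–334, 208), and its axis runs from about (320.5,209) to (316,395), dipping under the gripper body.

Add to h.py:
```python
def wbar(c,v0,v1,z,u0=285,u1=360,thr=95):
    # row-wise edges of the bar in the wrist view
    a=c["color"].astype(int);P=[]
    m=(a.min(2)>thr)&(a[...,2]-a[...,0]>-6)
    for v in range(v0,v1,3):
        u=np.flatnonzero(m[v,u0:u1])+u0
        if len(u)>10: P.append(onz(c,((u[0]+u[-1])/2,v),z)[:2])
    P=np.array(P);q=P.mean(0);d=np.linalg.svd(P-q)[2][0];d*=np.sign(d[0]);return q,d
```

Run:
```python
from h import *
c=snap("wrist");q,d=wbar(c,215,395,.02);print(q,d,np.degrees(np.arctan2(d[1],d[0])))
e=onz(c,(320.5,207.5),.02)[:2];e=q+d*((e-q)@d);print('end',e,'centre',e+.09*d)
```

```bash
python3 go.py 0.4953 0.179 0.06 5
```

```text
[0.47775233 0.17760191] [0.99700941 0.07728023] 4.4322503578389165
end [0.40100063 0.17165273] centre [0.49073148 0.17860795]
rot [-0.0001 -0.0018  0.018 ] then d [-0.0726 -0.      0.0506] t 5.3 j [ 0.14  0.52  1.96 -0.    0.67 -1.53]
```

Request:
drive_effector(offsets=[-0.035, 0, 0, 0, 0, 0.028, -0.034, 0, 0.02, 0, 0, 0, 0, 0, 0.035, 0, 0, 0, 0, 0, 0.035, 0, 0, 0, 0, 0, 0.012, 0, 0, 0, 0, 0, 0, 0, 0, 0])

```text
time: 6.05
eef_pos: [0.4914, 0.1789, 0.0079]
ee_rot: [-0.002, -0.039, 0.999, -0.0]
force: [-0.4, 1.0, 0.1]
finger_gap: 0.999
finger_force: 0.0
```

```bash
python3 go.py 0.4937 0.1788 0.011 4.4
```

```text
rot [-0.0002 -0.0035  0.0004] then d [-0.0023 -0.0003 -0.0031] t 6.05 j [ 0.14  0.76  1.83 -0.    0.55 -1.51]
```

Request:
drive_effector(offsets=[0, 0, 0, 0, 0, 0, 0, 0, 0, 0, 0, 0, 0, 0, 0, 0, 0, 0, 0, 0, 0, 0, 0, 0, 0, 0, 0, 0, 0, 0, 0, 0, 0, 0, 0, 0], jaw=0.0, force=80)

```text
time: 6.8
eef_pos: [0.493, 0.1791, 0.0104]
ee_rot: [0.001, -0.039, 0.999, -0.0]
force: [-0.9, -0.2, 6.8]
finger_gap: 0.203
finger_force: 78.9
```

Request:
drive_effector(offsets=[0, 0, -0.02, 0, 0, 0, 0, 0, -0.02, 0, 0, 0, 0, 0, -0.02, 0, 0, 0, 0, 0, 0, 0, 0, 0])

```text
time: 7.3
eef_pos: [0.4898, 0.1789, 0.0688]
ee_rot: [-0.003, -0.039, 0.999, -0.0]
force: [-1.8, -0.1, -8.6]
finger_gap: 0.198
finger_force: 78.3
```

```bash
python3 go.py 0.5045 0.040 0.07 22.6
```

```text
rot [ 0.0007 -0.0054 -0.3171] then d [ 0.0398 -0.1339 -0.0012] t 7.3 j [ 0.14  0.65  1.82  0.    0.68 -1.51]
```

The bar's far end was still about 3 cm under the shelf when I lifted. I'll look before moving on.

Run:
```python
from h import *
s=snap("scene");cv2.imwrite('pics/s3.png',cv2.resize(s["color"][150:390,130:450],None,fx=2.5,fy=2.5)[:,:,::-1]);print(probe_bus.sense()["force"],probe_bus.sense()["wrist_torque"])
```

```text
[-2.38259731 -0.29267916 -8.19387054] [-0.03699365  0.54757883  0.02566959]
```

View pics/s3.png

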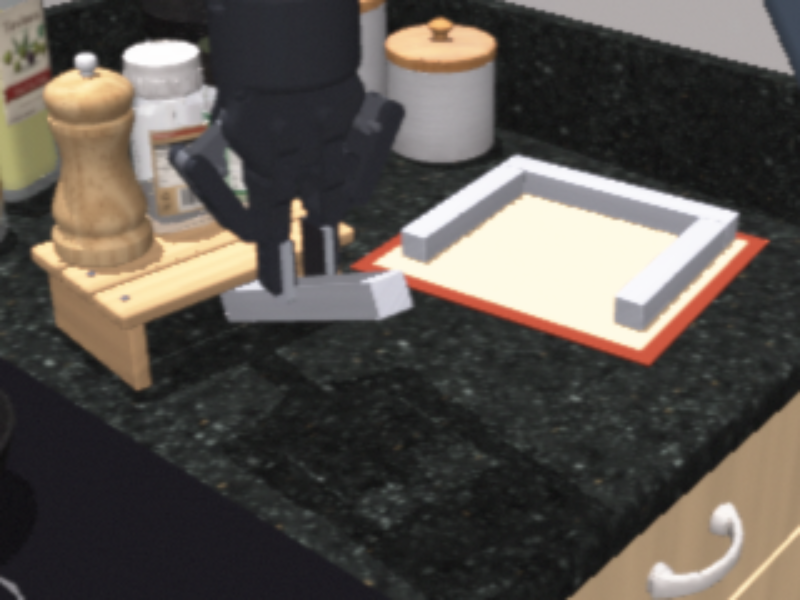

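The bar pitched in the grip: its far end caught under the shelf edge at about (225,300) in the crop, and its near end is high at (410,290). Nothing was knocked over. I'll ease down, pull it clear, set it flat, and regrip.

Request:
drive_effector(offsets=[0, 0, 0.012, 0, 0, 0, 0.02, 0, 0, 0, 0, 0, 0.02, 0, 0, 0, 0, 0, 0.015, 0, 0, 0, 0, 0, 0, 0, 0, 0, 0, 0])

```text
time: 7.98
eef_pos: [0.4365, 0.1748, 0.0568]
ee_rot: [-0.001, -0.039, 0.999, -0.0]
force: [0.4, 0.5, -6.2]
finger_gap: 0.2
finger_force: 78.7
```

Request:
drive_effector(offsets=[0, 0, 0.015, 0, 0, 0, 0, 0, 0.01, 0, 0, 0, 0, 0, 0.01, 0, 0, 0, 0, 0, 0.008, 0, 0, 0, 0, 0, 0.003, 0, 0, 0, 0, 0, 0, 0, 0, 0, 0, 0, 0, 0, 0, 0], force=20)

```text
time: 8.85
eef_pos: [0.4379, 0.1749, 0.0129]
ee_rot: [0.001, -0.039, 0.999, -0.0]
force: [-4.7, -0.3, 18.7]
finger_gap: 0.198
finger_force: 84.9
```

Request:
drive_effector(offsets=[0, 0, 0, 0, 0, 0, 0, 0, 0, 0, 0, 0, 0, 0, 0, 0, 0, 0, 0, 0, -0.03, 0, 0, 0, 0, 0, -0.04, 0, 0, 0, 0, 0, -0.03, 0, 0, 0, 0, 0, 0, 0, 0, 0], jaw=1.0)

```text
time: 9.72
eef_pos: [0.4395, 0.1751, 0.113]
ee_rot: [0.003, -0.039, 0.999, 0.0]
force: [-0.1, -0.1, -0.1]
finger_gap: 1.001
finger_force: 0.0
```

Run:
```python
from h import *
c=snap("wrist","w4.png");q,d=wbar(c,215,395,.02);print(q,d,np.degrees(np.arctan2(d[1],d[0])))
```

```text
[0.47544786 0.17827769] [0.99718547 0.07497423] 4.299741553931836
```

View pics/w4.png

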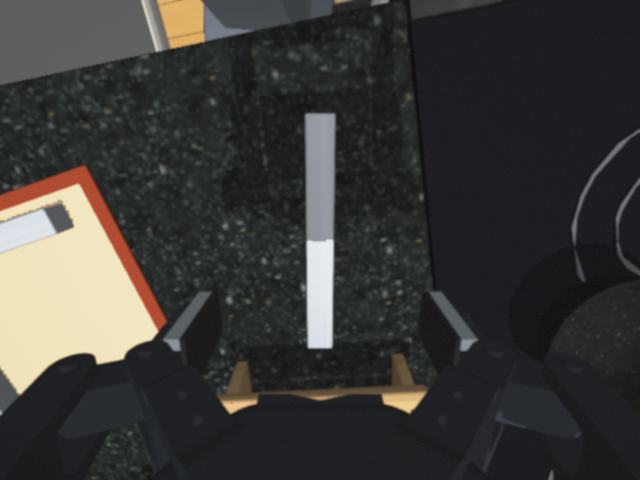

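The whole bar now lies flat, clear of the shelf. Its ends are at about (320,113) and (320,348).

Run:
```python
from h import *
c=snap("wrist");q,d=wbar(c,120,345,.02)
for v in(113,115,348):print(v,onz(c,(320,v),.02).round(4))
a=onz(c,(320,113.5),.02)[:2];b=onz(c,(320,348),.02)[:2];print(np.linalg.norm(a-b));m=(a+b)/2;m=q+d*((m-q)@d);print(m,np.degrees(np.arctan2(d[1],d[0])))
import go;go.plan(m[0],m[1],.012,np.degrees(np.arctan2(d[1],d[0])))
```

```text
113 [0.3539 0.1692 0.02  ]
115 [0.3551 0.1693 0.02  ]
348 [0.5306 0.1829 0.02  ]
0.17694080403205828
[0.44244378 0.1757678 ] 4.227650926602718
rot [-0.     -0.0001  0.0033] then d [-0.0049  0.0006  0.099 ] t 9.825 j [ 0.14  0.53  1.92 -0.    0.69 -1.51]
```

Request:
drive_effector(offsets=[-0.005, 0.0005, 0.03, 0, 0, 0, 0, 0, 0.035, 0, 0, 0, 0, 0, 0.025, 0, 0, 0, 0, 0, 0.01, 0, 0, 0, 0, 0, 0, 0, 0, 0])

```text
time: 10.45
eef_pos: [0.4418, 0.1756, 0.0101]
ee_rot: [-0.001, -0.039, 0.999, -0.0]
force: [0.7, 1.1, 0.0]
finger_gap: 0.999
finger_force: 0.0
```

Request:
drive_effector(offsets=[0, 0, 0, 0, 0, 0, 0, 0, 0, 0, 0, 0, 0, 0, 0, 0, 0, 0, 0, 0, 0, 0, 0, 0, 0, 0, 0, 0, 0, 0, 0, 0, 0, 0, 0, 0], jaw=0.0, force=80)

```text
time: 11.2
eef_pos: [0.443, 0.1757, 0.0122]
ee_rot: [0.001, -0.039, 0.999, -0.0]
force: [0.2, -0.4, 7.2]
finger_gap: 0.201
finger_force: 78.3
```

Request:
drive_effector(offsets=[0, 0, -0.01, 0, 0, 0, 0.01, 0, -0.02, 0, 0, 0, 0, 0, -0.02, 0, 0, 0, 0, 0, 0, 0, 0, 0])

```text
time: 11.7
eef_pos: [0.4333, 0.1752, 0.0623]
ee_rot: [0.001, -0.039, 0.999, 0.0]
force: [0.7, 0.5, -6.3]
finger_gap: 0.201
finger_force: 79.4
```

```bash
python3 go.py 0.5045 0.040 0.06 22.6
```

```text
rot [-2.000e-04  2.600e-03 -3.171e-01] then d [-0.0138 -0.1521  0.0023] t 11.7 j [ 0.14  0.62  1.96  0.    0.55 -1.5 ]
```

Request:
drive_effector(offsets=[0, -0.03, 0, 0, 0, -0.08, 0, -0.03, 0, 0, 0, -0.08, -0.004, -0.03, 0, 0, 0, -0.08, -0.005, -0.03, 0, 0, 0, -0.077, -0.005, -0.03, 0, 0, 0, 0, 0, 0, 0, 0, 0, 0, 0, 0, 0, 0, 0, 0])

```text
time: 12.58
eef_pos: [0.4796, 0.0347, 0.0605]
ee_rot: [-0.001, -0.196, 0.981, 0.001]
force: [-0.1, -0.0, -5.9]
finger_gap: 0.199
finger_force: 79.7
```

```bash
python3 go.py 0.5045 0.040 0.06 22.6
```

Run:
```python
from h import *
t=snap("wrist","w5.png")
```

```text
rot [ 0.0018 -0.0026 -0.0008] then d [-0.025  -0.0047  0.0005] t 12.575 j [-0.16  0.64  1.92  0.    0.58 -2.13]
```

View pics/w5.png

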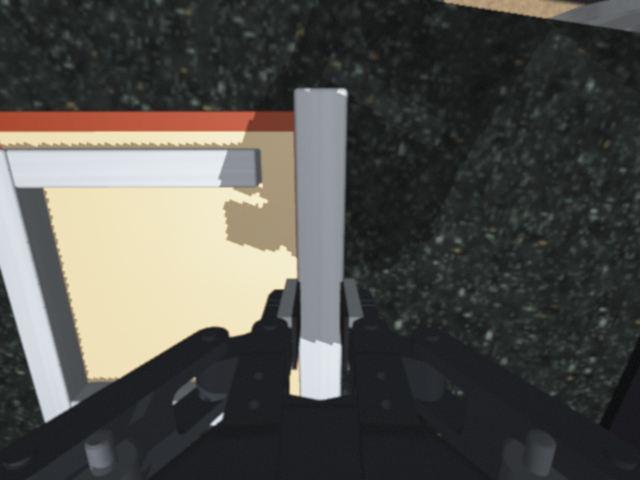

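The held bar is parallel to the frame. Left bar's open end is at about (258,150)–(258,187), and the held bar's near end is at (295–347, 89).

Run:
```python
from h import *
c=snap("wrist");print('left end',onz(c,(257.5,150),.0225).round(4),onz(c,(257.5,187),.0225).round(4))
s=probe_bus.sense();T=rot(s["ee_rot"]);p=s["eef_pos"]
zt=p[2]+.010 # top of the bar now
print('bar near end, tool axes',(T.T@(onz(c,(321,90),zt)-p)).round(4))
for q in((.4413,-.016,.0125),(.5887,.0452,.0125)): print('ends in tool',(T.T@(np.array(q)-p)).round(4))
q=onz(c,(257.5,168),.0225);print((T.T@(q-p)).round(4))
import go;go.plan(.5112-.006*.385,.0238+.006*.923,.0145,22.6)
```

```text
left end [ 0.4325 -0.0187  0.0225] [ 0.4505 -0.0123  0.0225]
bar near end, tool axes [ 0.0871  0.0007 -0.0098]
ends in tool [ 0.0548 -0.0327  0.0483]
ends in tool [-0.1048 -0.0329  0.048 ]
[ 0.0549 -0.0323  0.0383]
rot [ 0.0015 -0.0022  0.0005] then d [-0.0249 -0.0168  0.0463] t 12.675 j [-0.16  0.64  1.93  0.    0.58 -2.13]
```

Request:
drive_effector(offsets=[-0.012, -0.008, 0, 0, 0, 0, -0.012, -0.009, 0, 0, 0, 0, 0, 0, 0.02, 0, 0, 0, 0, 0, 0.015, 0, 0, 0, 0, 0, 0.007, 0, 0, 0, 0, 0, 0.003, 0, 0, 0, 0, 0, 0, 0, 0, 0])

```text
time: 13.55
eef_pos: [0.5097, 0.028, 0.0163]
ee_rot: [-0.0, -0.196, 0.981, -0.0]
force: [0.1, 0.1, -5.8]
finger_gap: 0.202
finger_force: 79.6
```

Run:
```python
from h import *
c=snap("wrist","w6.png");s=probe_bus.sense();T=rot(s["ee_rot"]);p=s["eef_pos"]
for q in((.4413,-.016,.0125),(.5887,.0452,.0125)): print('ends in tool',(T.T@(np.array(q)-p)).round(4))
import go;go.plan(.5112,.0238,.0145,22.6)
```

```text
ends in tool [ 0.0802 -0.0143  0.004 ]
ends in tool [-0.0794 -0.0144  0.0041]
rot [-0.0003  0.0005 -0.0002] then d [ 0.0003 -0.0044  0.002 ] t 13.6 j [-0.16  0.74  1.87 -0.    0.53 -2.13]
```

View pics/w6.png

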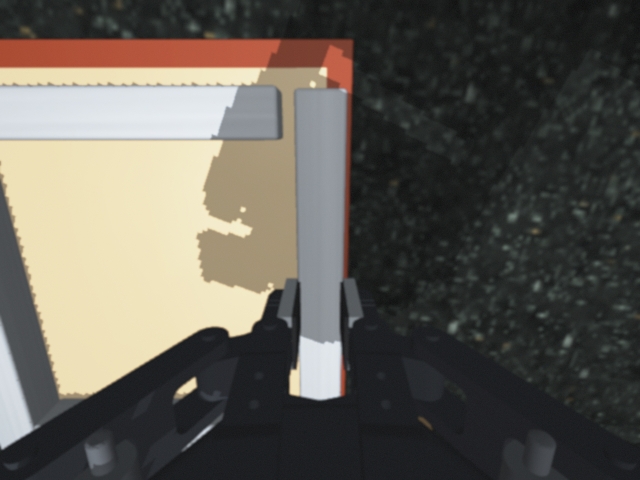

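The near end (v≈89) is about even with left bar's outer face (v≈86). The gap is from u 282 to 296, about 5–6 mm. I'll lower the bar, then close the gap gently while watching the force.

Request:
drive_effector(offsets=[0.001, 0, 0.0018, 0, 0, 0, 0, -0.002, 0, 0, 0, 0, 0, -0.001, 0, 0, 0, 0, 0, 0, 0, 0, 0, 0])

```text
time: 14.1
eef_pos: [0.5099, 0.0247, 0.0148]
ee_rot: [0.0, -0.196, 0.981, -0.0]
force: [-0.7, -0.2, -2.2]
finger_gap: 0.199
finger_force: 80.2
```

Request:
drive_effector(offsets=[0, -0.001, 0, 0, 0, 0, 0, 0, 0, 0, 0, 0])

```text
time: 14.35
eef_pos: [0.5101, 0.0241, 0.0148]
ee_rot: [-0.0, -0.196, 0.981, 0.0]
force: [-1.7, 2.0, 1.1]
finger_gap: 0.203
finger_force: 80.5
```

Request:
drive_effector(offsets=[0, -0.001, 0, 0, 0, 0, 0, 0, 0, 0, 0, 0])

```text
time: 14.6
eef_pos: [0.5103, 0.0233, 0.0147]
ee_rot: [-0.0, -0.196, 0.981, 0.0]
force: [-2.2, 4.3, 3.9]
finger_gap: 0.201
finger_force: 80.9
```

Run:
```python
from h import *
c=snap("wrist","w7.png");m=bmask(c,100)
for v in(100,110,120,130): print(v,c["color"][v,272:304].sum(1).tolist())
```

```text
100 [446, 446, 446, 447, 444, 446, 445, 444, 449, 448, 445, 446, 444, 434, 420, 390, 339, 281, 254, 290, 364, 407, 389, 372, 398, 426, 439, 445, 445, 446, 446, 450]
110 [452, 452, 450, 450, 451, 452, 454, 453, 450, 452, 453, 453, 452, 441, 429, 401, 345, 287, 254, 279, 341, 389, 383, 373, 391, 423, 439, 444, 444, 447, 445, 448]
120 [459, 460, 459, 458, 458, 459, 459, 459, 459, 459, 458, 457, 454, 450, 437, 410, 364, 300, 257, 264, 319, 374, 375, 369, 390, 419, 437, 440, 441, 442, 447, 449]
130 [444, 444, 446, 446, 445, 447, 447, 445, 446, 445, 447, 445, 445, 441, 430, 405, 365, 312, 262, 255, 303, 367, 378, 371, 388, 413, 435, 443, 441, 444, 443, 447]
```

Request:
drive_effector(offsets=[0, -0.001, 0, 0, 0, 0, 0, 0, 0, 0, 0, 0])

```text
time: 14.9
eef_pos: [0.5106, 0.0224, 0.0147]
ee_rot: [-0.0, -0.196, 0.981, 0.0]
force: [-0.7, 5.3, 4.4]
finger_gap: 0.199
finger_force: 81.0
```

Request:
drive_effector(offsets=[0, -0.001, 0, 0, 0, 0, 0, 0, 0, 0, 0, 0])

```text
time: 15.15
eef_pos: [0.5109, 0.0216, 0.0147]
ee_rot: [-0.0, -0.196, 0.981, 0.0]
force: [-1.6, 5.9, 5.6]
finger_gap: 0.202
finger_force: 81.0
```

Run:
```python
from h import *
c=snap("wrist","w8.png")
for v in(100,130): print(v,c["color"][v,280:304].sum(1).tolist())
```

```text
100 [449, 450, 450, 447, 447, 448, 444, 450, 446, 444, 431, 413, 376, 333, 332, 372, 408, 431, 444, 445, 446, 447, 447, 446]
130 [447, 445, 445, 444, 444, 447, 447, 446, 448, 444, 439, 418, 390, 343, 312, 341, 390, 421, 437, 446, 445, 444, 443, 445]
```

Tight on the left side. I'll release, retreat and check from above.

Request:
drive_effector(offsets=[0, 0, 0, 0, 0, 0, 0, 0, 0, 0, 0, 0, 0, 0, 0, 0, 0, 0, 0, 0, 0, 0, 0, 0, 0, 0, -0.03, 0, 0, 0, 0, 0, -0.05, 0, 0, 0, 0, 0, -0.05, 0, 0, 0, 0.05, 0.03, 0, 0, 0, 0, 0.05, 0.03, 0, 0, 0, 0, 0, 0, 0, 0, 0, 0], jaw=1.0)

```text
time: 16.45
eef_pos: [0.3881, 0.0398, 0.1441]
ee_rot: [-0.005, -0.196, 0.981, 0.002]
force: [0.8, -0.4, 0.4]
finger_gap: 1.003
finger_force: 0.0
```

Run:
```python
from h import *
t=snap("top");a=cv2.resize(t["color"][140:310,310:480],None,fx=3.5,fy=3.5,interpolation=cv2.INTER_CUBIC)
s=snap("scene");b=cv2.resize(s["color"][190:310,250:450],None,fx=1,fy=1)
w=snap("wrist")
cv2.imwrite('pics/f_t.png',a[:,:,::-1])
cv2.imwrite('pics/f_w.png',w["color"][:,:,::-1])
```

```text
(no output)
```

View pics/f_t.png

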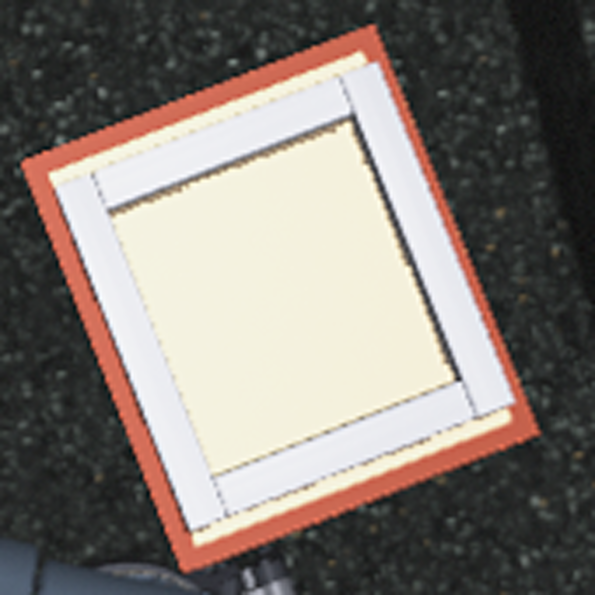

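The top view shows a closed frame with thin seams at all four corners: the loose bar's at about (100,190) and (220,495) in the crop, with its ends even with the side bars. I've now viewed 12 pictures, over the limit of 10, so I'll do the last check with numbers only.

Run:
```python
from h import *
t=snap("top");g=cv2.cvtColor(t["color"],cv2.COLOR_RGB2GRAY);e=np.array([.385,-.923]);x=np.array([.923,.385])
# profiles along each side bar's line (1 mm steps), and outer faces from end to end
for n,q in(('left',(.4413,-.016)),('right',(.5887,.0452))):
  for off in(-.005,.005):
    l=np.array([proj(t,[*(np.array(q)+x*off+e*k),.0225]) for k in np.arange(-.03,.165,.0005)],np.float32)
    v=cv2.remap(g,l[:,:1],l[:,1:],cv2.INTER_LINEAR)[:,0].astype(int)
    k=np.arange(-30,165,.5);b=v>170
    print(n,off,'outer',k[b][0],k[b][-1],'dips',[(k[i],v[i]) for i in range(3,len(v)-3) if v[i]==v[i-3:i+4].min() and v[i]<215 and k[b][0]<k[i]<k[b][-1]])
m=bmask(t);p=[proj(t,[*(np.array([.5112,.0238])+x*a-e*b),.0225]) for a,b in((-.1,.013),(.1,.013),(.1,-.008),(-.1,-.008))]
b,wh,c=rect(m,p,.0225,t);print('loose',c,wh,np.linalg.norm(c-.5*np.array([.4413+.5887,-.016+.0452])),(c-np.array([.515,.0146]))@x)
s=probe_bus.sense();print(s["time"],s["force"])
```

```text
left -0.005 outer -19.0 150.5 dips [(np.float64(130.5), np.int64(197))]
left 0.005 outer -19.0 150.5 dips [(np.float64(131.0), np.int64(197))]
right -0.005 outer -19.0 150.5 dips [(np.float64(0.0), np.int64(198)), (np.float64(130.5), np.int64(210))]
right 0.005 outer -19.0 150.5 dips [(np.float64(0.5), np.int64(198)), (np.float64(130.5), np.int64(212))]
loose [0.51087163 0.02442131] [0.18035151 0.01915247] 0.010653708756913224 -2.9281378173807238e-05
16.65 [ 0.39259776 -0.0045519  -0.55090269]
```

Outer span is 169.5 mm at both side bars (170 mm nominal), so the frame is square and tight, and the loose bar is centred to within 0.1 mm.

```bash
python3 -c "
from rig import robot, cams, probe_bus;print(robot.sign_off())"
```

```text
the job is handed in; nothing more can be done
None
```

The bar closes the frame and the job is handed in at about 17 s; all four corners measured tight, though its far end caught under the shelf on the first lift (I pulled it clear and regripped) and I viewed 12 pictures, over the limit of 10.

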